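# Seat the carousel plate on its three-ball stand

### The arm

A 7-joint arm with a two-finger parallel gripper is mounted at the origin on a cart in front of the work surface, level with it; the furniture and walls round the work are solid. World frame = base frame: x ahead of the robot, y to its left, z up, the work surface at z = 0. Lengths are in mm, angles in rad, forces in N, time in s.
With the tool pointing down it reaches from about 350 to 900 mm from the base axis. Payload 19.9 kg.
Tool frame: the origin (TCP) lies midway between the tips of the shut fingers; the grasp point (between the pads) lies 19 mm behind it; z points along the fingers, y is the line along which they close (so a half turn about z gives the same grasp; the last joint's range is limited). The gripper opens to 85 mm and grips with 20 to 120 N. Pads are 22 mm wide; open, the fingers measure 114 mm over their backs; the gripper's body (76 mm by 85 mm) begins 54 mm behind the grasp point. The pads swing forward as they close: fully open they stand 13 mm farther back than shut.
Start: joints at [1.089, 0.417, -0.01, 1.614, 0.005, 1.111, -0.053], TCP at [266.092, -565.506, 231.26] pointing down, gripper open.
Joint ranges: [-2.81, 2.81], [-0.39, 2.02], [-1.27, 1.25], [0.06, 2.57], [-1.19, 4.33], [0.19, 2], [-2.82, 2.82]. Speed limits (rad/s): [1.89, 1.89, 2.39, 2.39, 3.01, 3.01, 3.01].

### API

Orientations are given as a unit quaternion [x, y, z, w].
In Python, from station import arm, get_image, camera_model, order gives the robot as it stands.
- The arm moves only by the shell command python3 -m creep 'ROWS' [OPENING]. ROWS is JSON, a list that holds one entry, the list of rows, each a list of 6 numbers: the shift along the tool's x, y, z in units of 0.25 m (1.0 is 0.25 m), then the turn, a rotation vector about the tool's x, y, z in units of 120 degrees (1.0 is 120 degrees). A call has 1 to 5 rows; each row is the pose to reach, as a shift and turn from the pose commanded when the call began, along the tool's axes at that moment; what a row does not reach only later rows make up. A row lasts 1/8 s, in which the tool goes at most 62.5 mm and 10.7 degrees, less where a joint would pass 70% of its speed; a pose out of reach is approached as far as the arm can. A call with a number of a shift or a turn outside -1 to 1 is refused whole. A call with a gripper value outside its range is refused whole. OPENING is the closure, from -1 (fully open) to 1 (shut), so that 0 is half open, set as the call begins (- or left out, the last holds). The fingers move at their own pace and stop on an object; the grip force is fixed at half the most. Time passes only in rows, so rows that repeat a pose let the fingers close. It gives the time, the measured TCP pose, the force, the opening and the grip force at its end, in the units of the state.
- arm.read_state(): the state, without advancing time (a new reading comes with each control period).
- get_image(name): name is "scene" or "top"; returns the picture (420x560x3 uint8, red, green, blue); there is no depth.
- camera_model(name): a dict with "camera_matrix" (3x3 intrinsics, pixels), "rvec" (rotation vector, rad) and "tvec" (3), from world to camera coordinates, as OpenCV has them. Camera axes: x right, y down, z forward; pixel columns grow to the right and rows downward; lengths in mm; the calibration is good to about 2 mm. A picture is of the moment at which its call begins. camera_model takes no time and is no camera call.
- order.sign_off(): hands the job in; it is judged then, once.
The state is a dict: "time_s": time; "joint_positions": joint angles; "joint_vel": joint speeds; "joint_efforts": joint torques, N m; "position": TCP position; "tool_rot": TCP orientation; "wrist_force": force on the tool from outside, world axes, zero at the start; "torque": the same for the moment, N m; "grip_width": finger opening in mm; "gripper_force": force on a finger pad.
Only numpy, scipy, OpenCV 4.12 (cv2) and the standard library are available. Lean on these libraries where they do the work, as an engineer would, in place of code of your own. Each camera call takes 0.05 s, during which the arm holds its last target. There are 200 camera calls.

### The job

Put the round blue carousel plate back on its stand: take it by the wooden grip, push its stem into the spring catch in the middle of the stand, then turn it gently until the three balls find its grooves and the springs pull it fully home and level. Let go of it there; do not force it, and leave the things round about alone.

Things in the scene. Friction and masses are not known exactly. Their poses are not given: they have to be found in the camera images.
- plate: the loose carousel plate, about 0.4 kg: blue disc 168 mm across, brass rim, a skirt round its edge on which it stands on the tray. Origin: centre of the skirt's lower edge, z up the axis. Disc top 35 mm up; skirt inner radius 80 mm. Home on the stand, its origin is 26 mm above the tray; hung up on the ball tops, 30 mm
- plate_grip (a point): centre of the plate's wooden grip blade, on the plate's axis 60 mm above its origin, same axes. The blade stands upright: 48 mm long (plate x), 12 mm thick (plate y, the way to close fingers), its top 20 mm above this point, the disc's top 25 mm below it. Home: 86 mm above the stand's foot; on the ball tops: 90 mm
- plate_bulb (a point): widest point (22 mm across) of the steel stem under the disc, on the axis 11 mm above the plate's origin. The stem tapers to 6 mm across at its foot (9 mm lower) and to a 10 mm neck (9 mm higher)
- plate_grooves (a point): centre, on the plate's axis 22 mm above its origin, of the ring of flat pads under the disc (radius 45 to 65 mm) that rest on the balls. Six radial V grooves part the pads, at 0, 60, 120.. degrees from the plate's x axis: 14 mm wide at the mouth, flanks at 45 degrees
- stand: the fixed stand: grey foot 148 mm across, a short column and, round it, a dark spider with three balls. Origin on the tray under its axis, z up. Pushing on the caught plate with up to 15 N is harmless; forcing it (contact forces on the stand over 45 N in sum, of which the springs alone make about 20) is not allowed
- stand_catch (a point): middle of the catch in the column's top, on the axis 46 mm above the foot: three sprung rollers. Pushing the stem's bulb between them takes about 5 to 10 N; it is through before the plate reaches the ball tops. From then on the rollers close above the bulb and pull the plate down with about 5 to 7 N, if nothing holds it up
- stand_balls (a point): centre of the ring of three steel balls (14 mm across, 55 mm from the axis, 120 degrees apart), 45 mm above the foot. The spider is stiff, was left at an angle NOT given: see or feel it. If turned so that grooves lie over all balls (every 60 degrees), the plate drops 4 mm and is home; some 5 degrees off it still slides in by itself
- sprinkle_jar: loose bystander, not to be pushed about: clear jar with black lid, 54 mm across, 75 mm tall; origin at the centre of its underside
- cream_pot: loose bystander, not to be pushed about: open white pot, 68 mm across, 66 mm tall; origin at the centre of its underside
- teaspoon_a: loose bystander, not to be pushed about: steel teaspoon, 132 x 28 x 11 mm, long along its x; origin at the centre of its underside
- cake_fork_a: loose bystander, not to be pushed about: steel cake fork, 144 x 20 x 11 mm, long along its x; origin at the centre of its underside

How it is judged:
By the outcome, as a careful person would: the job done as asked, in the order asked, and still so for the second after the job is handed in, with the robot touching nothing.
It also fails if it takes over 51 s, if anything falls off the work surface, if the arm or the gripper's body presses on something with over 40 N, if the wrist force passes 120 N, or if a joint passes its speed limit or range.

## Working session

There is one attempt and no reset: what is moved stays moved. The work goes in short steps, Python scripts to look and compute and a shell command to move; the robot and the scene stay as the last step left them, time stands still between calls to the robot, and variables do not carry over. Pictures are saved under pics/ and viewed, at most 10 in all, crops included, and the job is handed in when it is done.

```bash
mkdir -p pics; ls
python3 - <<'E'
from station import arm,get_image,camera_model
import cv2
for n in("scene","top"):
    cv2.imwrite(f"pics/{n}0.png",get_image(n)[:,:,::-1])
    m=camera_model(n);print(n,m)
print(arm.read_state())
E
```

```text
pics
scene {'camera_matrix': array([[501.6831549 ,   0.        , 279.5878767 ],
       [  0.        , 501.6831549 , 209.15979736],
       [  0.        ,   0.        ,   1.        ]]), 'rvec': array([ 1.3433958 , -2.34238119,  0.82587646]), 'tvec': array([308.6946454 , 422.57427288, 679.46395951])}
top {'camera_matrix': array([[411.94866869,   0.        , 274.2905015 ],
       [  0.        , 411.94866869, 202.71398068],
       [  0.        ,   0.        ,   1.        ]]), 'rvec': array([ 2.11683063, -2.10617503,  0.16286766]), 'tvec': array([ 17.9942081 , 566.79416679, 915.71478659])}
{'time_s': 0.1, 'joint_positions': array([ 1.08954862,  0.41791813, -0.01031421,  1.6140819 ,  0.00469569,
        1.11071203, -0.0530332 ]), 'joint_vel': array([ 0.00081222, -0.00116734, -0.00139957, -0.00350164,  0.00178097,
       -0.00073623, -0.00024502]), 'joint_efforts': array([ 1.64480814e-03, -8.65812635e+01,  6.80398811e-01, -4.35634553e+01,
        1.91771518e-02,  4.93865446e-03, -4.91457115e-05]), 'position': array([ 265.94041883, -565.26422548,  230.73386546]), 'tool_rot': array([ 9.75926679e-01,  2.18098184e-01, -1.56789121e-04, -5.24818492e-04]), 'wrist_force': array([-0.72143477,  0.1755965 , -0.93170457]), 'torque': array([ 0.00666027, -0.05418781,  0.00597605]), 'gripper_force': 0.0, 'grip_width': 85.41179883257179}
```

View pics/scene0.png

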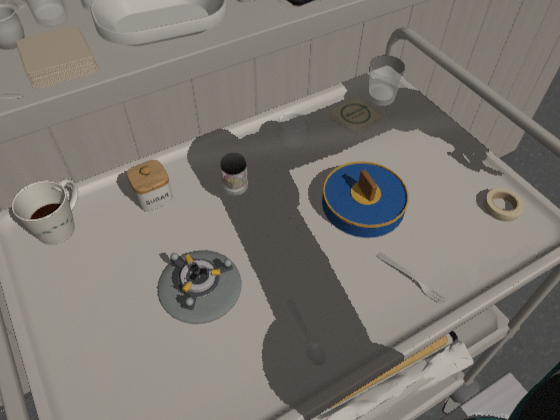

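View pics/top0.png

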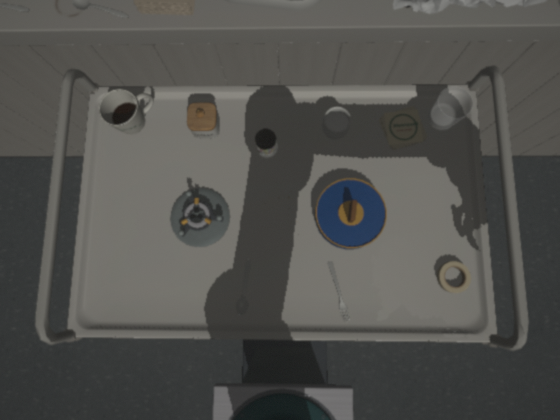

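Run:
```python
import cv2,numpy as np
s=cv2.imread("pics/scene0.png");t=cv2.imread("pics/top0.png")
def c(im,x,y,w=100,h=75):
    k=np.clip(cv2.resize(im[y:y+h,x:x+w],(400,300),interpolation=cv2.INTER_CUBIC).astype(float)*1.5,0,255).astype(np.uint8)
    for i in range(0,w,10): cv2.line(k,(i*4,0),(i*4,8 if i%50 else 16),(0,255,0),1)
    for i in range(0,h,10): cv2.line(k,(0,i*4),(8,i*4),(0,255,0),1)
    return k
cv2.imwrite("pics/m1.png",np.vstack([np.hstack([c(s,150,245),c(t,150,175)]),np.hstack([c(s,315,160),c(t,300,175)])]))
```

```text
(no output)
```

View pics/m1.png

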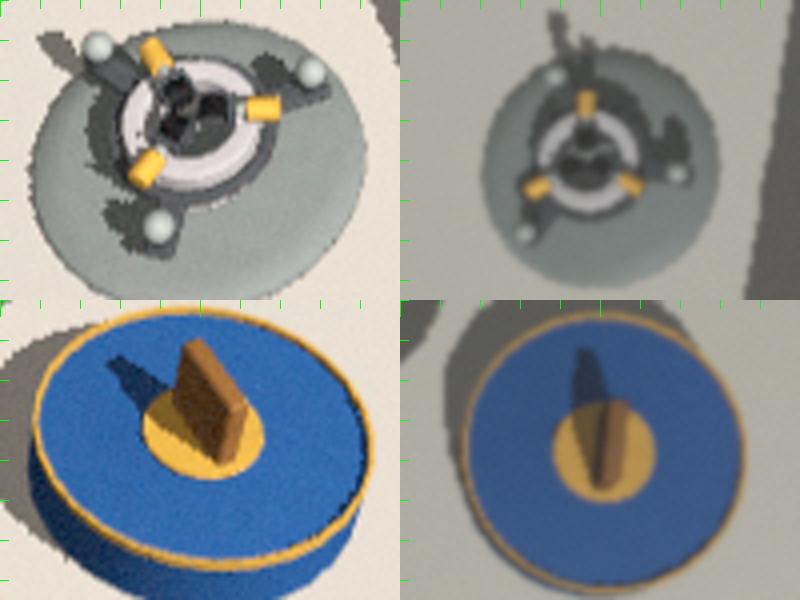

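```bash
cat > h.py <<'E'
import numpy as np,cv2
from scipy.optimize import least_squares
from station import arm,camera_model
M={n:camera_model(n) for n in("scene","top")}
def proj(n,P): 
    m=M[n];return cv2.projectPoints(np.atleast_2d(np.array(P,float)),m["rvec"],m["tvec"],m["camera_matrix"],None)[0][:,0]
def ray(n,uv,z):
    m=M[n];R=cv2.Rodrigues(m["rvec"])[0];c=-R.T@m["tvec"]
    d=R.T@np.linalg.inv(m["camera_matrix"])@np.array([*uv,1.]);return c+d*(z-c[2])/d[2]
E
python3 - <<'E'
from h import *
obs={"scene":[(174.5,256.5),(228,263),(189.75,301.5)],"top":[(189,194),(219.5,218.5),(181.75,233.25)]}
for n in obs:
    P=np.array([ray(n,p,45)[:2] for p in obs[n]])
    def f(q):
        a=q[2]+order
        return (np.c_[q[0]+55*np.cos(a),q[1]+55*np.sin(a)]-P).ravel()
    best=None
    for order in(np.array([0,1,2])*2*np.pi/3,-np.array([0,1,2])*2*np.pi/3):
      for a0 in (0,2,4):
        r=least_squares(f,[*P.mean(0),a0])
        if best is None or r.cost<best.cost:best=r
    print(n,"stand",best.x[:2],"ang mod120",np.degrees(best.x[2])%120,"cost",best.cost)
C={"scene":((0,300),(315,160)),"top":((400,300),(300,175))}
rim={"scene":[(35,415),(200,310),(372,440),(205,566),(80,345),(330,360),(90,525)],"top":[(463,455),(603,315),(745,455),(600,591)]}
bl={"scene":[(194,343),(240,404)],"top":[(620,402),(604,487)]}
cv=lambda n,p:((p[0]-C[n][0][0])/4+C[n][1][0],(p[1]-C[n][0][1])/4+C[n][1][1])
for n in rim:
    P=np.array([ray(n,cv(n,p),35)[:2] for p in rim[n]])
    r=least_squares(lambda q:np.hypot(*(P-q).T)-83.5,P.mean(0));print(n,"plate",r.x,r.fun.round(1))
    A,B=[ray(n,cv(n,p),80)[:2] for p in bl[n]];print("blade",A,B,(A+B)/2,np.hypot(*(A-B)),np.degrees(np.arctan2(*(A-B)[::-1]))%180)
for n in M: print(n,proj(n,[[500,100,0]]))
E
```

```text
scene stand [538.25939348 205.29543174] ang mod120 21.815744046201985 cost 0.08086515931844637
top stand [537.74877176 204.65937016] ang mod120 22.00770952744682 cost 0.07904699998654877
scene plate [ 544.59067671 -161.78865652] [ 0.6  0.3 -1.  -0.7 -1.6  1.5  1.1]
blade [ 565.29591591 -162.60384012] [ 522.84269912 -158.03602524] [ 544.06930751 -160.31993268] 42.698249946055086 173.8588043829767
top plate [ 546.21683974 -160.3847885 ] [-0.4 -0.7 -0.4 -0.6]
blade [ 567.12513845 -163.3616278 ] [ 518.40907639 -153.04972518] [ 542.76710742 -158.20567649] 49.79548210014422 168.0484136046562
scene [[262.16427367 276.63232442]]
top [[242.44259872 233.29940555]]
```

```bash
cat >> h.py <<'E'
from scipy.spatial.transform import Rotation as Ro
def go(p,yaw,ref=None):
    s=arm.read_state();R=Ro.from_quat(s["tool_rot"]).as_matrix()
    y0=np.degrees(np.arctan2(R[1,0],R[0,0]))
    d=R.T@(np.array(p,float)-s["position"])
    x=np.radians(yaw);T=np.array([[np.cos(x),np.sin(x),0],[np.sin(x),-np.cos(x),0],[0,0,-1.]])
    rv=Ro.from_matrix(R.T@T).as_rotvec(degrees=True)
    print("t",round(s["time_s"],2),"pos",s["position"].round(1),"yaw",y0.round(1),"| row",(d/250).round(4),(rv/120).round(4),"F",s["wrist_force"].round(1),"w",round(s["grip_width"],1),"q",s["joint_positions"].round(2))
E
python3 - <<'E'
from h import *
Ps=[M[n]["camera_matrix"]@np.c_[cv2.Rodrigues(M[n]["rvec"])[0],M[n]["tvec"]] for n in("scene","top")]
for a,b in(((397,35),(492,72)),((560,127),(512,170)),((234,163),(265,138))):
    X=cv2.triangulatePoints(*Ps,np.array(a,float),np.array(b,float));print((X[:3]/X[3]).ravel())
go((545,-161,231),-10)
E
```

```text
[ 866.57401325 -482.16929753  106.96855579]
[ 558.84829982 -633.8262761    20.96672132]
[718.1760104   41.79992376  70.26318755]
t 0.1 pos [ 265.9 -565.3  230.7] yaw 25.2 | row [ 1.6984e+00 -9.8800e-01 -1.0000e-04] [-5.000e-04  2.000e-04  2.933e-01] F [-0.7  0.2 -0.9] w 85.4 q [ 1.09  0.42 -0.01  1.61  0.    1.11 -0.05]
```

```bash
python3 -m creep '[[[0.17,-0.1,0,0,0,0.03],[0.36,-0.21,0,0,0,0.1],[0.56,-0.325,0,0,0,0.17],[0.75,-0.436,0,0,0,0.24],[0.9,-0.524,0,0,0,0.293]]]' -1; python3 -c "
from h import *
go((545,-161,231),-10)"
```

```text
time_s: 0.72
position: [415.0, -349.0, 231.2]
tool_rot: [0.996, -0.088, -0.0, -0.0]
wrist_force: [0.2, -0.8, 0.5]
grip_width: 85.2
gripper_force: 0.0
t 0.72 pos [ 415.  -349.   231.2] yaw -10.1 | row [ 0.3798 -0.8318  0.0009] [-0.0002  0.0001 -0.0011] F [ 0.2 -0.8  0.5] w 85.2 q [ 0.66  0.27 -0.02  1.82  0.01  1.05 -1.11]
```

```bash
python3 -m creep '[[[0.09,-0.2,0,0,0,0],[0.19,-0.42,0.05,0,0,0],[0.29,-0.64,0.15,0,0,0],[0.36,-0.79,0.28,0,0,0],[0.38,-0.832,0.36,0,0,0]]]'
python3 - <<'E'
from h import *
from station import get_image
go((545,-161,43),-10)
im=get_image("scene")[:,:,::-1];t=get_image("top")[:,:,::-1]
cv2.imwrite("pics/m2.png",np.hstack([cv2.resize(im[100:250,290:440],(400,400)),cv2.resize(t[150:270,290:410],(400,400))]))
E
```

```text
time_s: 1.35
position: [544.1, -159.7, 139.4]
tool_rot: [0.996, -0.085, -0.001, -0.001]
wrist_force: [-0.3, -0.8, 0.4]
grip_width: 85.6
gripper_force: 0.0
t 1.35 pos [ 544.1 -159.7  139.4] yaw -9.7 | row [0.0052 0.0051 0.3857] [-0.0006  0.0008  0.0022] F [-0.3 -0.8  0.4] w 85.6 q [ 0.34  0.42 -0.13  1.84  0.07  0.88 -1.57]
```

View pics/m2.png

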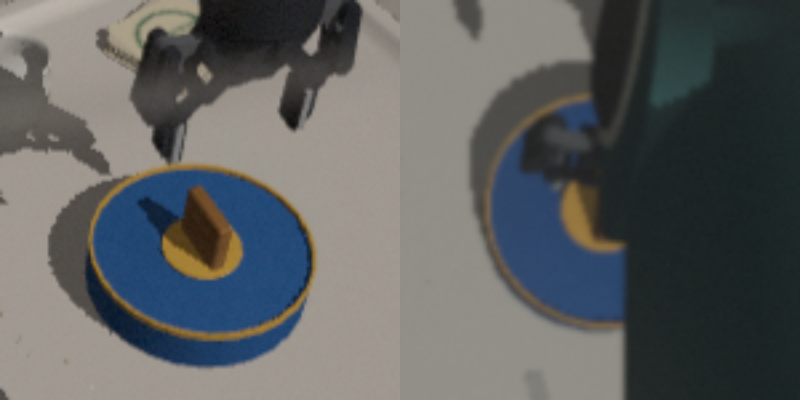

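The gripper hangs over the plate with the fingers either side of the blade (blade at about (205,230) in the left crop). Next I descend and close.

```bash
python3 -m creep '[[[0.005,0.005,0.13,0,0,0.002],[0.005,0.005,0.27,0,0,0.002],[0.005,0.005,0.36,0,0,0.002],[0.005,0.005,0.383,0,0,0.002],[0.005,0.005,0.383,0,0,0.002]]]'; python3 -m creep '[[[0,0,0,0,0,0],[0,0,0,0,0,0],[0,0,0,0,0,0],[0,0,0,0,0,0],[0,0,0,0,0,0]]]' 1;python3 -m creep '[[[0,0,0,0,0,0],[0,0,0,0,0,0],[0,0,0,0,0,0]]]'; python3 -c "
from h import *
go((545,-161,43),-10)"
```

```text
time_s: 2.08
position: [544.5, -165.2, 46.4]
tool_rot: [0.996, -0.089, 0.0, 0.0]
wrist_force: [-0.1, 0.4, -0.2]
grip_width: 85.1
gripper_force: 0.0
time_s: 2.7
position: [544.9, -163.9, 45.9]
tool_rot: [0.996, -0.089, 0.0, -0.0]
wrist_force: [0.2, 2.9, 7.1]
grip_width: 11.1
gripper_force: 59.5
time_s: 3.08
position: [544.9, -163.8, 46.0]
tool_rot: [0.996, -0.089, 0.0, -0.0]
wrist_force: [0.2, 2.0, 6.5]
grip_width: 10.8
gripper_force: 59.5
t 3.08 pos [ 544.9 -163.8   46. ] yaw -10.2 | row [-0.0016 -0.0113  0.0119] [-0.0001 -0.0003 -0.0014] F [0.2 2.  6.5] w 10.8 q [ 0.33  0.56 -0.12  1.88  0.09  0.7  -1.59]
```

```bash
python3 -m creep '[[[0,0,-0.03,0,0,0],[0,0,-0.12,0,0,0],[0,0,-0.24,0,0,0],[0,0,-0.36,0,0,0],[0,0,-0.44,0,0,0]]]'; python3 -c "
from h import *
go((538,205,170),10)"
```

```text
time_s: 3.7
position: [544.4, -164.3, 157.0]
tool_rot: [0.996, -0.089, 0.0, 0.0]
wrist_force: [0.6, -0.2, -5.8]
grip_width: 11.3
gripper_force: 58.6
t 3.7 pos [ 544.4 -164.3  157. ] yaw -10.2 | row [-0.287  -1.4494 -0.0523] [ 1.000e-04 -2.000e-04 -1.684e-01] F [ 0.6 -0.2 -5.8] w 11.3 q [ 0.34  0.4  -0.13  1.82  0.06  0.92 -1.57]
```

```bash
python3 -m creep '[[[-0.02,-0.1,0,0,0,-0.01],[-0.055,-0.28,0,0,0,-0.05],[-0.09,-0.46,-0.02,0,0,-0.09],[-0.125,-0.64,-0.04,0,0,-0.13],[-0.16,-0.82,-0.052,0,0,-0.168]]]'; python3 -c "
from h import *
go((538,205,170),10)"
```

```text
time_s: 4.32
position: [540.5, 46.8, 168.3]
tool_rot: [0.996, 0.089, -0.0, -0.0]
wrist_force: [1.1, -0.0, -3.8]
grip_width: 11.5
gripper_force: 58.7
t 4.33 pos [540.5  46.8 168.3] yaw 10.2 | row [ 0.1018 -0.6246 -0.0066] [-0.0001  0.0004  0.0014] F [ 1.1 -0.  -3.8] w 11.5 q [ 0.09  0.36 -0.28  1.87  0.12  0.93 -1.64]
```

```bash
python3 -m creep '[[[0.025,-0.16,0,0,0,0],[0.055,-0.34,0,0,0,0],[0.082,-0.5,0,0,0,0],[0.1,-0.605,0,0,0,0],[0.102,-0.625,0,0,0,0]]]'; python3 -m creep '[[[0,0,0,0,0,0],[0,0,0,0,0,0]]]'
python3 - <<'E'
from h import *
from station import get_image
go((538,205,100),10)
cv2.imwrite("pics/s3.png",get_image("scene")[:,:,::-1]);cv2.imwrite("pics/t3.png",get_image("top")[:,:,::-1])
s=cv2.imread("pics/s3.png");t=cv2.imread("pics/t3.png")
c=lambda im,x,y:cv2.resize(im[y:y+150,x:x+100],(400,600),interpolation=cv2.INTER_CUBIC)
cv2.imwrite("pics/m3.png",np.hstack([c(s,140,180),c(t,145,140)]))
E
```

```text
time_s: 4.95
position: [538.1, 205.5, 167.9]
tool_rot: [0.996, 0.089, -0.001, -0.0]
wrist_force: [-0.2, -0.7, -4.5]
grip_width: 10.9
gripper_force: 58.9
time_s: 5.2
position: [539.4, 202.0, 168.3]
tool_rot: [0.996, 0.086, -0.0, 0.0]
wrist_force: [-0.4, -0.2, -5.9]
grip_width: 11.1
gripper_force: 58.9
t 5.2 pos [539.4 202.  168.3] yaw 9.9 | row [-0.0035 -0.0131  0.2733] [ 0.0002  0.0003 -0.0008] F [-0.4 -0.2 -5.9] w 11.1 q [-0.15  0.42 -0.33  1.79  0.16  0.96 -1.94]
```

View pics/m3.png

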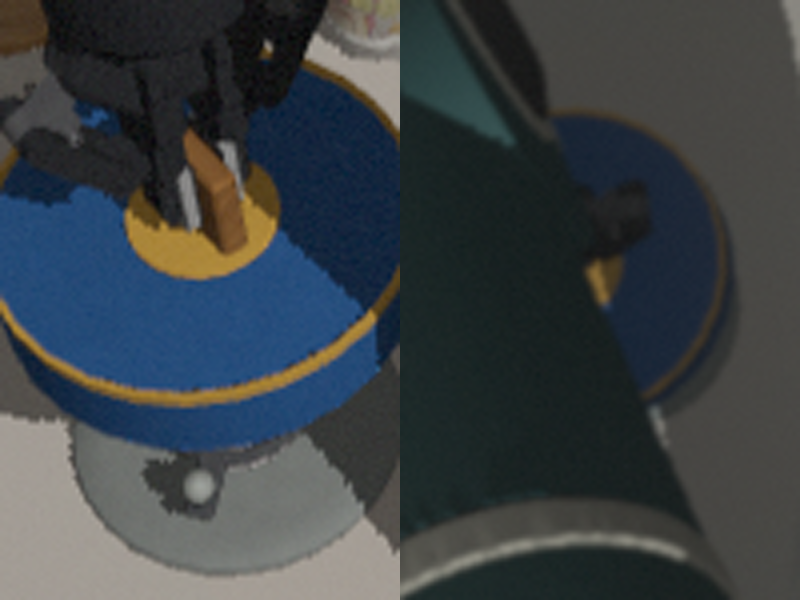

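Run:
```python
from h import *
sc=[(20,335),(60,372),(120,394),(200,402),(280,385),(340,350),(375,315),(330,80),(380,118),(5,160)]
tp=[(570,112),(640,135),(700,195),(722,250),(715,310),(690,360),(650,398)]
S=[(x/4+140,y/4+180) for x,y in sc];T=[((x-400)/4+145,y/4+140) for x,y in tp]
for z in (154,157,160):
  for n,Q in(("scene",S),("top",T)):
    P=np.array([ray(n,p,z)[:2] for p in Q])
    r=least_squares(lambda q:np.hypot(*(P-q).T)-83.5,P.mean(0));print(z,n,r.x.round(1),r.fun.round(1))
for z,a in((202,(200,133)),(202,(241,188))): pass
A,B=[ray("scene",(x/4+140,y/4+180),202.3)[:2] for x,y in((190,130),(229,191))]
print(np.degrees(np.arctan2(*(A-B)[::-1])),B)
```

```text
154 scene [541.9 202.2] [-1.3 -0.2 -0.9  0.1  0.9  0.5  0.  -1.  -0.4  1.3]
154 top [537.6 204.6] [ 2.1 -1.2 -1.6  1.1  0.5  0.4 -0. ]
157 scene [540.  202.7] [-1.6 -0.5 -1.1 -0.1  0.8  0.4 -0.1 -1.6 -0.9  0.7]
157 top [537.  204.2] [ 1.9 -1.3 -1.5  1.2  0.6  0.4 -0.2]
160 scene [538.2 203.2] [-1.9 -0.7 -1.3 -0.2  0.7  0.3 -0.3 -2.1 -1.4  0.1]
160 top [536.3 203.8] [ 1.7 -1.3 -1.5  1.3  0.6  0.3 -0.4]
1.2035785295951267 [512.13165142 197.76484129]
```

```bash
python3 -m creep '[[[-0.003,-0.011,0.05,0,0,0],[-0.003,-0.011,0.12,0,0,0],[-0.003,-0.011,0.19,0,0,0],[-0.003,-0.011,0.24,0,0,0],[-0.003,-0.011,0.25,0,0,0]]]'; python3 -m creep '[[[0,0,0,0,0,0],[0,0,0,0,0,0],[0,0,0,0,0,0]]]'; python3 -c "
from h import *
go((538,204.8,96),10)"
```

```text
time_s: 5.92
position: [537.8, 205.4, 104.8]
tool_rot: [0.996, 0.087, -0.001, 0.0]
wrist_force: [-0.2, -0.6, -3.8]
grip_width: 11.1
gripper_force: 58.9
time_s: 6.3
position: [538.5, 205.6, 106.5]
tool_rot: [0.996, 0.087, 0.0, -0.0]
wrist_force: [0.8, -0.8, -5.0]
grip_width: 10.9
gripper_force: 58.9
t 6.3 pos [538.5 205.6 106.5] yaw 10.0 | row [-0.0026  0.0029  0.042 ] [-0.0001 -0.0003 -0.0003] F [ 0.8 -0.8 -5. ] w 10.9 q [-0.17  0.5  -0.31  1.83  0.2   0.84 -1.98]
```

```bash
python3 -m creep '[[[-0.002,0.002,0.01,0,0,0],[-0.002,0.002,0.02,0,0,0],[-0.002,0.002,0.03,0,0,0],[-0.002,0.002,0.04,0,0,0],[-0.002,0.002,0.048,0,0,0]]]'; python3 -m creep '[[[0,0,0.006,0,0,0],[0,0,0.012,0,0,0],[0,0,0.018,0,0,0],[0,0,0.018,0,0,0]]]'; python3 -c "
from h import *
go((538,205,76),10)"
```

```text
time_s: 6.92
position: [537.8, 205.0, 93.8]
tool_rot: [0.996, 0.087, -0.0, -0.0]
wrist_force: [-0.1, -0.2, -5.8]
grip_width: 11.0
gripper_force: 58.9
time_s: 7.42
position: [538.1, 205.1, 89.7]
tool_rot: [0.996, 0.087, 0.0, -0.0]
wrist_force: [0.5, 0.9, -1.2]
grip_width: 11.1
gripper_force: 59.5
t 7.42 pos [538.1 205.1  89.7] yaw 10.0 | row [-0.0004  0.0003  0.0548] [-0.0001 -0.0002 -0.0003] F [ 0.5  0.9 -1.2] w 11.1 q [-0.18  0.52 -0.31  1.84  0.21  0.81 -1.99]
```

Contact is starting and the lateral forces are small; I push on in small steps.

```bash
for i in 1 2 3; do python3 -m creep '[[[0,0,0.004,0,0,0],[0,0,0.008,0,0,0],[0,0,0.012,0,0,0],[0,0,0.012,0,0,0]]]' | grep -E 'pos|wrist'; done
```

```text
position: [538.0, 205.0, 86.5]
wrist_force: [1.2, 1.6, 2.6]
position: [537.8, 204.9, 83.3]
wrist_force: [2.3, 1.4, -2.8]
position: [537.6, 204.8, 80.2]
wrist_force: [2.8, 0.9, -6.5]
```

```bash
for i in 1 2 ; do python3 -m creep '[[[0,0,0.003,0,0,0],[0,0,0.007,0,0,0],[0,0,0.007,0,0,0]]]' | grep -E 'pos|wrist'; done
```

```text
position: [537.7, 204.8, 78.5]
wrist_force: [2.9, 0.7, -8.6]
position: [537.7, 204.9, 76.8]
wrist_force: [1.9, 0.3, -10.9]
```

```bash
for i in 1 2 ; do python3 -m creep '[[[0,0,0.003,0,0,0],[0,0,0.004,0,0,0],[0,0,0.004,0,0,0]]]' | grep -E 'pos|wrist'; done
```

```text
position: [537.8, 204.9, 76.0]
wrist_force: [1.8, 0.6, -9.0]
position: [538.0, 205.0, 75.6]
wrist_force: [-3.6, -2.5, 5.1]
```

```bash
python3 -m creep '[[[0,0,-0.003,0,0,0],[0,0,-0.003,0,0,-0.01],[0,0,-0.003,0,0,-0.02],[0,0,-0.003,0,0,-0.03],[0,0,-0.003,0,0,-0.04]]]' | grep -E 'pos|wrist|rot';python3 -m creep '[[[0,0,0,0,0,-0.01],[0,0,0,0,0,-0.02],[0,0,0,0,0,-0.03],[0,0,0,0,0,-0.04],[0,0,0,0,0,-0.04]]]' | grep -E 'pos|wrist|rot'; python3 -c "
from h import *
go((538,205,72),22);print(arm.read_state()['torque'])"
```

```text
position: [537.7, 204.9, 75.6]
tool_rot: [0.992, 0.129, -0.0, 0.0]
wrist_force: [-1.1, -0.3, -6.4]
position: [537.8, 204.9, 75.6]
tool_rot: [0.985, 0.17, -0.0, -0.0]
wrist_force: [-0.3, 0.6, -11.7]
t 11.68 pos [537.8 204.9  75.6] yaw 19.6 | row [ 0.001  -0.0002  0.0145] [-0.      0.0002 -0.0202] F [ -0.3   0.6 -11.7] w 11.4 q [-0.15  0.55 -0.34  1.85  0.25  0.79 -1.85]
[ 0.04959424  0.05024543 -0.0372209 ]
```

```bash
python3 -m creep '[[[0,0,0,0,0,-0.01],[0,0,0.003,0,0,-0.018],[0,0,0.006,0,0,-0.018],[0,0,0.008,0,0,-0.018],[0,0,0.008,0,0,-0.018]]]' | grep -E 'pos|wrist';python3 -m creep '[[[0,0,0.002,0,0,0],[0,0,0.004,0,0,0],[0,0,0.004,0,0,0]]]' | grep -E 'pos|wrist'; python3 -c "
from h import *
go((538,205,72),22);print(arm.read_state()['torque'])"
```

```text
position: [537.9, 205.0, 73.7]
wrist_force: [0.4, 0.3, -10.4]
position: [537.9, 205.0, 72.8]
wrist_force: [-0.0, 0.4, -9.5]
t 12.68 pos [537.9 205.   72.8] yaw 21.7 | row [0.0002 0.0002 0.0034] [-0.     -0.0001 -0.0023] F [-0.   0.4 -9.5] w 10.8 q [-0.15  0.55 -0.35  1.85  0.26  0.78 -1.82]
[ 0.03468774  0.0665486  -0.01186442]
```

It is sinking freely into the grooves; the last millimetre follows.

```bash
for i in 1 2 3; do python3 -m creep '[[[0,0,0.002,0,0,0],[0,0,0.002,0,0,0],[0,0,0.002,0,0,0]]]' | grep -E 'pos|wrist'; done
```

```text
position: [538.1, 205.0, 72.5]
wrist_force: [1.1, -0.2, -3.7]
position: [538.2, 205.1, 72.1]
wrist_force: [0.0, 0.6, 5.1]
position: [538.4, 205.2, 71.9]
wrist_force: [-0.6, -0.8, 8.0]
```

```bash
python3 -m creep '[[[0,0,-0.003,0,0,0],[0,0,-0.003,0,0,0]]]' | grep -E 'pos|wrist'; python3 -m creep '[[[0,0,0,0,0,0],[0,0,0,0,0,0],[0,0,0,0,0,0],[0,0,0,0,0,0],[0,0,0,0,0,0]]]' -1; python3 -m creep '[[[0,0,-0.04,0,0,0],[0,0,-0.15,0,0,0],[0,0,-0.3,0,0,0],[0,0,-0.45,0,0,0],[0,0,-0.6,0,0,0]]]'; python3 -m creep '[[[0,0.2,0,0,0,0],[0,0.4,0,0,0,0],[0,0.6,0,0,0,0],[0,0.8,0,0,0,0],[0,0.8,0,0,0,0]]]'
python3 - <<'E'
from h import *
from station import get_image
s=get_image("scene")[:,:,::-1];t=get_image("top")[:,:,::-1]
cv2.imwrite("pics/s4.png",s);cv2.imwrite("pics/t4.png",t)
c=lambda im,x,y:cv2.resize(im[y:y+150,x:x+100],(400,600),interpolation=cv2.INTER_CUBIC)
cv2.imwrite("pics/m4.png",np.hstack([c(s,150,205),c(t,145,140)]))
E
```

```text
position: [538.3, 205.1, 72.1]
wrist_force: [5.1, 2.3, -1.5]
time_s: 14.68
position: [537.8, 205.0, 72.0]
tool_rot: [0.982, 0.188, -0.0, -0.0]
wrist_force: [0.3, 0.7, 0.2]
grip_width: 85.6
gripper_force: 0.0
time_s: 15.3
position: [537.7, 205.0, 224.1]
tool_rot: [0.982, 0.188, 0.0, -0.0]
wrist_force: [-0.3, -0.6, 0.1]
grip_width: 85.4
gripper_force: 0.0
time_s: 15.92
position: [612.7, 14.8, 222.4]
tool_rot: [0.983, 0.186, 0.0, 0.001]
wrist_force: [-0.4, 0.6, -0.3]
grip_width: 84.9
gripper_force: 0.0
```

View pics/m4.png

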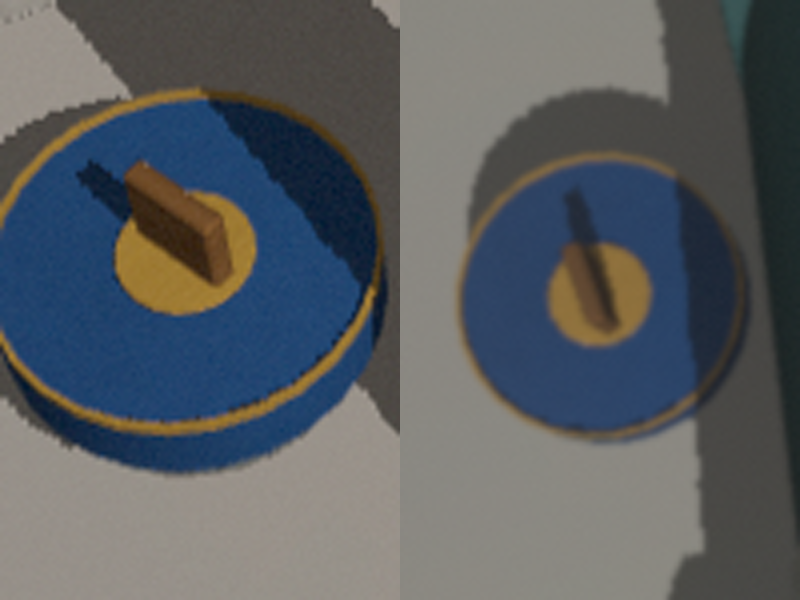

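View pics/s4.png

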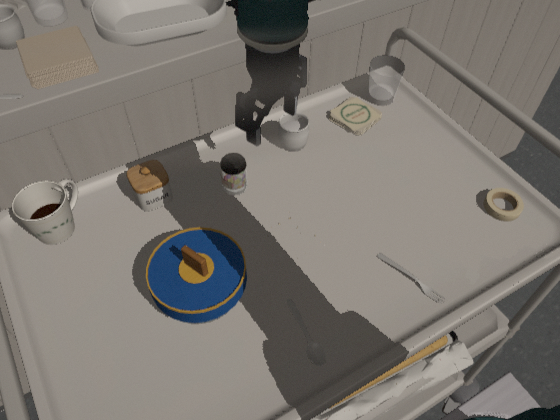

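The plate sits level on the stand (scene, centre about (197,268)), and the bystanders are unmoved. I check its height and level by projecting the rim before handing in.

Run:
```python
from h import *
a=np.radians(np.arange(0,360,2))
for n,o in(("scene",(150,205,0)),("top",(145,140,400))):
  for z in(61,65):
    p=proj(n,np.c_[538+83.5*np.cos(a),205+83.5*np.sin(a),0*a+z]);p=(p-np.array(o[:2]))*4+[o[2],0]
    print(n,z,"top",p[p[:,1].argmin()].round(),"bot",p[p[:,1].argmax()].round(),"left",p[p[:,0].argmin()].round(),"right",p[p[:,0].argmax()].round())
```

```text
scene 61 top [204.  94.] bot [167. 433.] left [-14. 277.] right [384. 247.]
scene 65 top [203.  89.] bot [166. 428.] left [-15. 272.] right [383. 242.]
top 61 top [607. 157.] bot [594. 440.] left [458. 305.] right [743. 291.]
top 65 top [605. 155.] bot [593. 439.] left [456. 304.] right [742. 290.]
```

```bash
python3 -c "
from station import order
print(order.sign_off())"
```

```text
the job is handed in; nothing more can be done
None
```

The plate is on its stand: stem caught, turned about 12° until it dropped 4 mm into the grooves, then released; it looks level in both pictures, the bystanders in view look unmoved, and I handed the job in at about 16 s (no verdict was returned).

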